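# Put the candlestick from the crate on display

### The job

Rearrange the display board: first slide the heavy stone bowl along the board from the ring it stands on to the empty ring, without lifting or tipping it. Then take the stone candlestick that leans in the wooden crate out, leaving the tumbler in the crate, and stand it upright, set down gently, in the middle of the ring where the bowl stood. Leave everything else where it is.

Things in the scene. Friction and masses are not known exactly. Their poses are not given: they have to be found in the camera images.
- board: Fixed flat light-wood display board, 170 x 400 x 15 mm (x, y, z), lying on the table. Origin: centre of its underside; its top is 15 mm up. Its long side is its own y axis.
- mark_start: Ring of dark inlaid dashes, flush in the board's top, middle diameter 96 mm, on which the bowl stands at the start. Origin: centre of the ring at the height of the board's top. The candlestick goes here.
- mark_free: The same ring, empty at the start, 200 mm from the other along the board (either side). Origin: centre of the ring at the height of the board's top. The bowl goes here.
- bowl: Loose heavy stone bowl, open upward, foot 76 mm across, rim 130 mm outside diameter, 70 mm high, wall 9 mm thick, inner floor 12 mm up, 0.5 to 1 kg. Outer wall radius is 57 mm at 30 mm height and 65 mm at the rim. Origin: centre of the underside of its foot, z up.
- crate: Fixed plywood crate, open at the top, 94 x 216 x 98 mm outside (x, y, z), walls and floor 8 mm, split by a divider at y = 0 (88 mm high) into two compartments of 78 x 97 mm. The wall on its -x side (towards the robot) has a V notch at y = -50 mm, apex 72 mm up. Origin: centre of its underside.
- candlestick: Loose stone candlestick, 165 mm long, 0.25-0.5 kg: round foot 64 across, 10 thick; straight stem 26 across from 22 to 108 mm up; straight candle cup 36 across from 116 mm to the flat top. Origin: centre of the foot's underside; z runs up the stem. At the start it leans about 35 degrees in the crate's -y compartment, foot at the +x wall, stem in the V notch, cup out towards the robot (crate -x).
- tumbler: Loose straight stone tumbler, 60 mm across, 80 mm high, standing in the crate's other (+y) compartment; stays there. Origin: centre of its underside.
- goblet: Loose lidded stone goblet with a pointed ball-topped lid, 88 mm across, 196 mm high, standing beyond the work; a bystander. Origin: centre of its underside.
- dome: Loose plain wooden half ball, 90 mm across, 45 mm high, lying flat side down beyond the work; a bystander. Origin: centre of its underside.
There are look-alikes about, which are no part of the job. What is shaped like the bowl but green or yellow is not meant.

How it is judged:
By the outcome, as a careful person would: the job done as asked, in the order asked, and still so for the second after the job is handed in, with the robot touching nothing.
It also fails if it takes over 58 s, if anything falls off the work surface, if the arm or the gripper's body presses on something with over 40 N, if the wrist force passes 120 N, or if a joint passes its speed limit or range.

### The arm

A 6-joint arm with a two-finger parallel gripper is mounted at the origin on the work surface. World frame = base frame: x ahead of the robot, y to its left, z up, the work surface at z = 0. Lengths are in m, angles in rad, forces in N, time in s.
With the tool pointing down it reaches from about 0.375 to 0.975 m from the base axis. Payload 3.8 kg.
Tool frame: the origin (TCP) lies at the centre of the arm's flange, where the gripper is bolted on; the fingertips stand 173 mm ahead of it and the grasp point (between the pads) lies 155 mm ahead of it (bot.tip_reach is the distance from the TCP to the fingertips, in m); z points along the fingers, y is the line along which they close (so a half turn about z gives the same grasp; the last joint's range is limited). The gripper opens to 85 mm and grips with 20 to 120 N. Pads are 22 mm wide; open, the fingers measure 114 mm over their backs; the gripper's body (76 mm by 85 mm) begins 54 mm behind the grasp point. The pads swing forward as they close: fully open they stand 13 mm farther back than shut.
Start: joints at [1.113, 0.264, 1.604, -0, 1.274, -0.037], TCP at [0.276, 0.616, 0.405] pointing down, gripper open.
Joint ranges: [-2.63, 2.63], [-0.94, 2.18], [0.31, 2.57], [-1.31, 4.45], [0, 2.66], [-2.55, 2.55]. Speed limits (rad/s): [2.57, 2.57, 3.14, 3.14, 3.14, 3.14].

### API

Orientations are given as a rotation vector (axis times angle).
In Python, from workcell import bot gives the robot as it stands.
- The arm moves only by the tool drive_tool, never from a script. Its arguments are lists of equal length, an entry for each row: "claw": the finger opening in mm, from 0 to 85.4; "slide": the shift along the world's x, y, z each as a share of 0.5 m, from -1 to 1, a list of three; "yaw": the turn about the world's z as a share of 180 degrees, from -1 to 1. A call has 1 to 8 rows; each row is the pose to reach, as a shift and turn from the pose commanded when the call began, turning the shorter way round; what a row does not reach only later rows make up. A row lasts 1/12 s, in which the tool goes at most 41.7 mm and 7.16 degrees, less where a joint would pass 70% of its speed; a pose out of reach is approached as far as the arm can. A call with a number of a shift or a turn outside -1 to 1 is refused whole. A call with a gripper value outside its range is refused whole. The fingers move at their own pace and stop on an object; "newtons" is the grip in N (left out, the last holds). Time passes only in rows, so rows that repeat a pose let the fingers close. It gives the time, the measured TCP pose, the force, the opening and the grip force at its end, in the units of the state.
- bot.read_state(): the state, without advancing time (a new reading comes with each control period).
- bot.read_camera(name): name is "scene" or "top" or "wrist"; returns a dict with "color" (384x512x3 uint8, red, green, blue), "depth" (384x512 float32, m along the optical axis (not along the pixel's ray), 0 where there is no reading), "mtx" (3x3 intrinsics, pixels), "eye" and "rotation" of the camera in the world. Camera axes: x right, y up, looking along -z (the intrinsics and any distortion apply to the point x, -y, -z); pixel columns grow to the right and rows downward; lengths in m; the calibration is good to about 2 mm. A picture is of the moment at which its call begins.
- bot.finish_job(): hands the job in; it is judged then, once.
The state is a dict: "time": time; "q": joint angles; "joint_vel": joint speeds; "joint_torque": joint torques, N m; "tool_pos": TCP position; "tcp_rot": TCP orientation; "wrist_force": force on the tool from outside, world axes, zero at the start; "torque": the same for the moment, N m; "width": opening from 0.0 (shut) to 1.0 (fully open); "grip_force": force on a finger pad.
Only numpy, scipy, OpenCV 4.12 (cv2) and the standard library are available. Lean on these libraries where they do the work, as an engineer would, in place of code of your own. Each camera call takes 0.05 s, during which the arm holds its last target. There are 200 camera calls.

## Working session

There is one attempt and no reset: what is moved stays moved. The work goes in short steps, Python scripts to look and compute and a tool call to move; the robot and the scene stay as the last step left them, time stands still between calls to the robot, and variables do not carry over. Pictures are saved under pics/ and viewed, at most 10 in all, crops included, and the job is handed in when it is done.

Besides the shell and the picture viewer there is one more tool, called after "Request:" as a command line: name --pt "numbers of a row" for each row, then --argument value for the rest. drive_tool: Moves the arm, as the interface text tells. Shift numbers are shares of 0.5 m and turn numbers shares of 180 degrees, none past 1 either way. Its arguments: {"type":"object","properties":{"claw":{"type":"array","items":{"type":"number"}},"slide":{"type":"array","items":{"type":"array","items":{"type":"number"}}},"yaw":{"type":"array","items":{"type":"number"}},"newtons":{"type":"number"}},"required":["claw","slide","yaw"]}

```bash
mkdir -p pics; cat > h.py <<'E'
import numpy as np, cv2
from workcell import bot
def cam(n):
    d=bot.read_camera(n); np.savez(f'/tmp/{n}.npz',**d); return d
def pts(d):
    h,w=d['depth'].shape; v,u=np.mgrid[:h,:w]; K=d['mtx']; z=d['depth']
    p=np.stack([(u-K[0,2])/K[0,0]*z,-(v-K[1,2])/K[1,1]*z,-z],-1)
    return p@np.array(d['rotation']).T+d['eye']
def save(d,n,s=1): cv2.imwrite(f'pics/{n}.png',cv2.cvtColor(d['color'],cv2.COLOR_RGB2BGR))
E
python3 - <<'E'
from h import *
for n in ['scene','top']:
    d=cam(n); save(d,n+'0'); print(n,d['mtx'],d['eye'],d['rotation'],d.keys())
s=bot.read_state(); print(s)
E
```

```text
scene [[458.66772977   0.         254.54896744]
 [  0.         458.66772977 189.23349933]
 [  0.           0.           1.        ]] [1.47078926 0.69905522 0.81111834] [0.53251076 1.12688383 2.05170413] dict_keys(['color', 'depth', 'mtx', 'eye', 'rotation'])
top [[385.30050816   0.         257.47372001]
 [  0.         385.30050816 189.63297711]
 [  0.           0.           1.        ]] [ 0.39654898 -0.09689128  1.20562412] [ 0.11744073 -0.10643122 -1.57923159] dict_keys(['color', 'depth', 'mtx', 'eye', 'rotation'])
{'time': 0.1, 'q': array([ 1.11308971e+00,  2.64702618e-01,  1.60528809e+00, -2.26261757e-06,
        1.27372211e+00, -3.69249226e-02]), 'joint_vel': array([ 9.96694658e-04, -1.81160818e-03, -3.01468422e-03, -1.36611531e-03,
       -3.26228437e-03,  7.55764826e-05]), 'joint_torque': array([-2.48116639e-04, -5.16706181e+01, -3.68591881e+01, -5.16049045e-05,
        6.27165733e-03,  2.19613418e-05]), 'tool_pos': array([0.27559332, 0.61581942, 0.40344208]), 'tcp_rot': array([-0.65598763, -3.07181161,  0.00322932]), 'wrist_force': array([-0.60380145,  0.66840731, -0.15454107]), 'torque': array([ 0.00219367, -0.01068445, -0.01679488]), 'grip_force': 0.0, 'width': 0.9979170378239695}
```

```bash
sed -i "s/np.array(d\['rotation'\]).T/cv2.Rodrigues(np.array(d['rotation']))[0].T/" h.py
```

```text
(no output)
```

View pics/scene0.png

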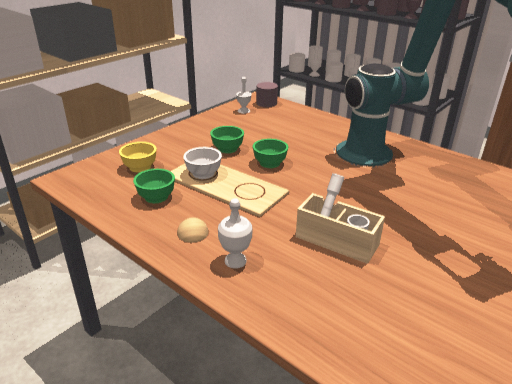

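View pics/top0.png

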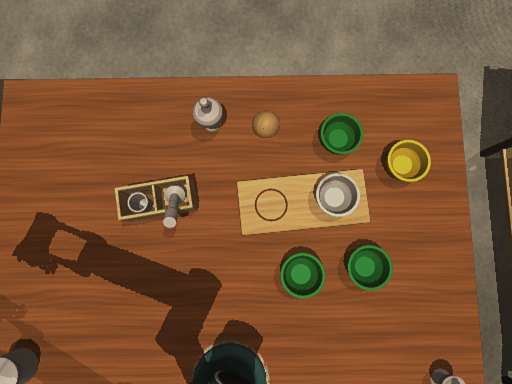

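The scene picture shows the grey bowl at about (203,163), the empty ring at (250,191) and the crate at (340,227). The top picture shows the bowl at (337,195), the ring at (271,204) and the crate at (154,198), with the cup at (170,222). Green and yellow bowls surround the board. Next I measure all of these.

```bash
cat > m.py <<'E'
from h import *
d=dict(np.load('/tmp/top.npz')); P=pts(d); C=d['color'].astype(int); hsv=cv2.cvtColor(d['color'],cv2.COLOR_RGB2HSV)
v,u=np.mgrid[:384,:512]
box=lambda a,b,c,e:(u>a)&(u<b)&(v>c)&(v<e)
print('table z',np.median(P[300:340,420:450,2]))
# board
m=box(228,380,160,245)&(P[...,2]>.009)&(P[...,2]<.022)&(C[...,0]>130)&(C[...,1]>100)
q=P[m]; r=cv2.minAreaRect(q[:,:2].astype(np.float32)*1000); print('board',r,np.median(q[:,2]))
# dark ring on board
m=box(250,292,185,224)&(C.sum(-1)<260)
q=P[m]; print('ring',cv2.minEnclosingCircle(q[:,:2].astype(np.float32)*1000),m.sum(),np.median(q[:,2]))
# bowl rim
m=box(305,368,165,225)&(P[...,2]>.079)
q=P[m]; print('bowl',cv2.minEnclosingCircle(q[:,:2].astype(np.float32)*1000),m.sum(),np.median(q[:,2]))
# crate top
m=box(105,205,165,230)&(P[...,2]>.09)&(P[...,2]<.104)&(hsv[...,1]>60)
q=P[m]; print('crate',cv2.minAreaRect(q[:,:2].astype(np.float32)*1000),m.sum(),np.median(q[:,2]))
# candlestick
m=box(155,200,175,235)&(hsv[...,1]<50)&(P[...,2]>.02)
q=P[m]; print('stick',m.sum(),q.min(0),q.max(0))
for a in range(180,236,3):
    mm=m&(v==a)
    if mm.any(): print(a,u[mm].min(),u[mm].max(),np.round(P[mm].mean(0),3),np.round(P[mm][:,2].max(),3))
m=box(160,240,60,140)&(P[...,2]>.03); print('goblet',P[m].max(0),P[m].min(0))
for b in [(318,365,110,157),(385,432,135,185),(278,328,250,300),(345,395,242,292)]:
    m=box(*b)&(P[...,2]>.055); print('dec',cv2.minEnclosingCircle(P[m][:,:2].astype(np.float32)*1000),P[m][:,2].max())
E
python3 m.py
```

```text
table z 0.0010332834593287377
board ((529.1858520507812, -229.5980224609375), (168.40818786621094, 398.10595703125), 5.0592265129089355) 0.01584404449905319
ring ((520.3927001953125, -129.86541748046875), 50.495426177978516) 134 0.016162865283333328
bowl ((485.0736083984375, -238.4599609375), 166.9680938720703) 456 0.08554355104578781
crate ((536.7637939453125, 213.00440979003906), (95.17158508300781, 217.11241149902344), 9.101372718811035) 647 0.09822812973197736
stick 81 [ 0.39654898 -0.09689128  0.02292018] [0.57597515 0.19344789 1.20562412]
186 172 176 [0.576 0.163 0.054] 0.056
189 167 176 [0.567 0.167 0.053] 0.056
192 165 175 [0.558 0.17  0.051] 0.055
219 164 164 [0.469 0.164 0.162] 0.162
222 164 175 [0.461 0.15  0.159] 0.16
225 165 174 [0.453 0.149 0.153] 0.157
goblet [0.83310449 0.09883932 1.20562412] [ 0.39654898 -0.09689128  0.07160988]
dec ((588.0410766601562, -241.82220458984375), 240.15463256835938) 1.205624116158366
dec ((532.392578125, -351.1309509277344), 288.25567626953125) 1.205624116158366
dec ((337.09112548828125, -184.46939086914062), 105.85455322265625) 1.205624116158366
dec ((355.2498779296875, -285.258544921875), 192.84165954589844) 1.205624116158366
```

```bash
sed -i "s/^box=.*/box=lambda a,b,c,e:(u>a)\&(u<b)\&(v>c)\&(v<e)\&(d['depth']>.1)/" m.py; python3 m.py | grep -v '^[12]'; python3 - <<'E'
from h import *
s=bot.read_state(); print(cv2.Rodrigues(s['tcp_rot'])[0].round(3), bot.tip_reach)
d=dict(np.load('/tmp/scene.npz')); P=pts(d); C=d['color'].astype(int)
v,u=np.mgrid[:384,:512]; a=np.deg2rad(9.1); R=np.array([[np.cos(a),np.sin(a)],[-np.sin(a),np.cos(a)]])
m=(u>318)&(u<348)&(v>170)&(v<225)&(d['depth']>.1)&(np.ptp(C,axis=-1)<40)
L=P.copy(); L[...,:2]=(P[...,:2]-[.5368,.213])@R.T
for r in range(172,222,4):
    k=m&(v==r)
    if k.any(): print(r,u[k].min(),u[k].max(),'local',L[k].mean(0).round(3),'world',P[k].mean(0).round(3))
E
```

```text
table z 0.0010332834593287377
board ((529.1858520507812, -229.5980224609375), (168.40818786621094, 398.10595703125), 5.0592265129089355) 0.01584404449905319
ring ((520.3927001953125, -129.86541748046875), 50.495426177978516) 134 0.016162865283333328
bowl ((541.1600952148438, -324.1583557128906), 64.80929565429688) 437 0.08541825710304063
crate ((536.7637939453125, 213.00440979003906), (95.17158508300781, 217.11241149902344), 9.101372718811035) 647 0.09822812973197736
stick 80 [0.45005863 0.13444947 0.02292018] [0.57597515 0.19344789 0.16514133]
goblet [0.83310449 0.09883932 0.19975472] [0.74575685 0.01252465 0.07160988]
dec ((730.5504760742188, -346.611572265625), 64.90480041503906) 0.07755618838464584
dec ((643.2276611328125, -545.4085083007812), 65.36637878417969) 0.07737759107261932
dec ((309.2521667480469, -216.7350616455078), 64.36308288574219) 0.07788567837686777
dec ((329.70977783203125, -411.50152587890625), 64.6523208618164) 0.0784045672197684
[[-0.913  0.408 -0.001]
 [ 0.408  0.913 -0.002]
 [ 0.    -0.002 -1.   ]] 0.1734
176 332 341 local [-0.069 -0.046  0.162] world [0.476 0.156 0.162]
180 330 343 local [-0.067 -0.044  0.151] world [0.478 0.159 0.151]
184 329 341 local [-0.058 -0.044  0.143] world [0.486 0.161 0.143]
188 328 340 local [-0.051 -0.043  0.134] world [0.494 0.163 0.134]
192 328 338 local [-0.045 -0.043  0.123] world [0.5   0.163 0.123]
196 327 335 local [-0.039 -0.044  0.113] world [0.505 0.163 0.113]
200 325 333 local [-0.032 -0.046  0.103] world [0.513 0.163 0.103]
204 323 332 local [-0.027 -0.047  0.092] world [0.518 0.162 0.092]
208 322 331 local [-0.018 -0.046  0.083] world [0.526 0.165 0.083]
212 321 330 local [-0.01  -0.044  0.075] world [0.534 0.168 0.075]
216 328 328 local [-0.012 -0.036  0.063] world [0.531 0.176 0.063]
220 347 347 local [0.009 0.026 0.086] world [0.541 0.24  0.086]
```

Request:
drive_tool --claw '[45,45,45,45,45,45,45,45]' --pt "0.18 -0.64 0" --pt "0.18 -0.64 0" --pt "0.18 -0.64 0" --pt "0.18 -0.64 0" --pt "0.18 -0.64 0" --pt "0.18 -0.64 0" --pt "0.18 -0.64 0" --pt "0.18 -0.64 0" --yaw '[0.168,0.168,0.168,0.168,0.168,0.168,0.168,0.168]' --newtons 20

```text
time: 0.77
tool_pos: [0.3655, 0.294, 0.4042]
tcp_rot: [0.169, -3.137, 0.001]
wrist_force: [1.3, 1.2, 0.2]
width: 0.522
grip_force: 0.0
```

Request:
drive_tool --claw '[45,45,45,45,45,45,45,45]' --pt "0.176 -0.62 0" --pt "0.176 -0.62 0" --pt "0.176 -0.62 0" --pt "0.176 -0.62 0" --pt "0.176 -0.62 0" --pt "0.176 -0.62 0" --pt "0.176 -0.62 0" --pt "0.176 -0.62 0" --yaw '[0,0,0,0,0,0,0,0]'

```text
time: 1.43
tool_pos: [0.4537, -0.0168, 0.4045]
tcp_rot: [-0.166, 3.137, -0.001]
wrist_force: [0.3, 0.7, 0.6]
width: 0.529
grip_force: 0.0
```

Request:
drive_tool --claw '[45,45,45,45,45,45,45,45]' --pt "0.176 -0.62 0" --pt "0.176 -0.62 0" --pt "0.176 -0.62 0" --pt "0.176 -0.62 0" --pt "0.176 -0.62 0" --pt "0.176 -0.62 0" --pt "0.176 -0.62 0" --pt "0.176 -0.62 0" --yaw '[0,0,0,0,0,0,0,0]'

```text
time: 2.1
tool_pos: [0.5418, -0.3271, 0.4039]
tcp_rot: [0.166, -3.137, 0.001]
wrist_force: [0.2, -0.4, 0.1]
width: 0.526
grip_force: 0.0
```

```bash
python3 - <<'E'
from h import *
d=cam('top'); P=pts(d); save(d,'top1'); s=bot.read_state(); print(s['q'].round(3),s['tool_pos'])
d=cam('wrist'); P=pts(d); save(d,'wrist1')
C=d['color'].astype(int)
m=(P[...,2]>.078)&(P[...,2]<.092)&(d['depth']>.1)&(np.ptp(C,axis=-1)<35)&(np.hypot(P[...,0]-.541,P[...,1]+.324)<.085)
print(m.sum(),cv2.minEnclosingCircle(P[m][:,:2].astype(np.float32)*1000))
E
```

```text
[-0.586  0.19   1.696 -0.004  1.253 -2.259] [ 0.54265353 -0.33103891  0.40369903]
3091 ((540.08251953125, -323.93060302734375), 64.42131042480469)
```

```bash
python3 - <<'E'
from h import *
for i in range(3):
    s=bot.read_state(); print(s['time'],s['tool_pos'],s['joint_vel'].round(3)); d=cam('wrist')
E
```

```text
2.2 [ 0.54206099 -0.32823509  0.4035087 ] [ 0.05  -0.045  0.061  0.04   0.039  0.03 ]
2.25 [ 0.54166222 -0.32601729  0.40344604] [ 0.039 -0.037  0.043  0.017  0.016  0.009]
2.3 [ 0.54145912 -0.32450965  0.40353614] [ 0.029 -0.028  0.027  0.005  0.005  0.001]
```

View pics/wrist1.png

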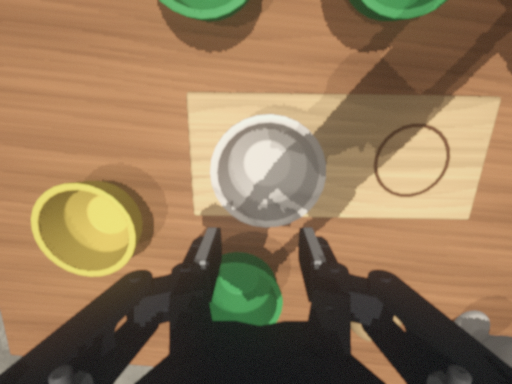

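The wrist view shows the grey bowl at (268,170), the empty ring at (412,160), and the fingertips at (208,245) and (312,245), lined up with the board. Next I lower the fingers into the bowl.

Request:
drive_tool --claw '[45,45,45,45,45,45,45,45]' --pt "-0.002 0 -0.07" --pt "-0.002 0 -0.14" --pt "-0.002 0 -0.21" --pt "-0.002 0 -0.26" --pt "-0.002 0 -0.3" --pt "-0.002 0 -0.33" --pt "-0.002 0 -0.35" --pt "-0.002 0 -0.362" --yaw '[0,0,0,0,0,0,0,0]'

```text
time: 3.02
tool_pos: [0.5402, -0.322, 0.2223]
tcp_rot: [0.17, -3.135, -0.003]
wrist_force: [-0.0, 0.3, -0.7]
width: 0.531
grip_force: 0.0
```

```bash
python3 - <<'E'
from h import *
d=cam('wrist');d=cam('wrist'); save(d,'wrist2'); s=bot.read_state(); print(s['tool_pos'],s['wrist_force'])
E
```

```text
[ 0.54047878 -0.32276328  0.2230925 ] [ 0.02476238 -0.00368835 -0.43080025]
```

View pics/wrist2.png

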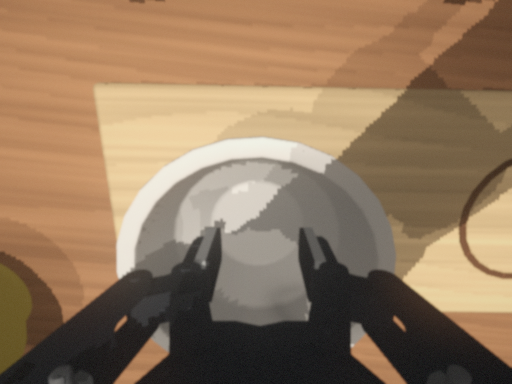

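The fingertips at (210,240) and (310,240) sit centred inside the bowl, with no contact. I push gently first.

Request:
drive_tool --claw '[45,45,45,45,45,45,45,45]' --pt "-0.001 0.01 0" --pt "-0.002 0.02 0" --pt "-0.003 0.03 0" --pt "-0.004 0.04 0" --pt "-0.005 0.05 0" --pt "-0.006 0.06 0" --pt "-0.007 0.07 0" --pt "-0.008 0.08 0" --yaw '[0,0,0,0,0,0,0,0]'

```text
time: 3.78
tool_pos: [0.537, -0.2839, 0.2244]
tcp_rot: [-0.168, 3.136, -0.002]
wrist_force: [0.3, -4.4, 1.0]
width: 0.524
grip_force: 2.4
```

```bash
cat > b.py <<'E'
from h import *
import sys
n=sys.argv[1]
d=cam('top'); P=pts(d); C=d['color'].astype(int); s=bot.read_state(); print(s['time'],s['tool_pos'].round(4),s['wrist_force'].round(1),s['width'])
m=(P[...,2]>.075)&(P[...,2]<.096)&(d['depth']>.1)&(np.ptp(C,axis=-1)<40)&(C.sum(-1)>270)&(P[...,1]<-.04)&(P[...,1]>-.42)&(abs(P[...,0]-.53)<.1)
q=P[m]; A=np.c_[q[:,:2],np.ones(len(q))]
x=np.linalg.lstsq(np.c_[A],(q[:,:2]**2).sum(1),rcond=None)[0]; print('lsq circle',x[:2]/2,np.sqrt(x[2]+(x[:2]**2).sum()/4))
print(m.sum(),cv2.minEnclosingCircle(q[:,:2].astype(np.float32)*1000))
pl=np.linalg.lstsq(A,q[:,2],rcond=None)[0]; print('tilt deg',np.rad2deg(pl[:2]),q[:,2].mean())
save(d,n)
E
python3 b.py top2
```

```text
3.8333 [ 0.5368 -0.2829  0.2241] [-0.2 -2.5  3.9] 0.524847455369874
lsq circle [ 0.54340552 -0.29906372] 0.06004868358895879
98 ((540.926025390625, -297.7602844238281), 64.07441711425781)
tilt deg [-0.31114613 -2.1835297 ] 0.08702457864776518
```

```bash
cat > c.py <<'E'
from h import *
import sys
n=sys.argv[1]
d=cam('scene'); P=pts(d); C=d['color'].astype(int); s=bot.read_state(); print(s['time'],s['tool_pos'].round(4),s['wrist_force'].round(1))
save(d,n)
m=(P[...,2]>.076)&(P[...,2]<.094)&(d['depth']>.1)&(np.ptp(C,axis=-1)<40)&(C.sum(-1)>270)&(P[...,1]<-.04)&(P[...,1]>-.42)&(abs(P[...,0]-.53)<.1)
q=P[m]; A=np.c_[q[:,:2],np.ones(len(q))]
pl=np.linalg.lstsq(A,q[:,2],rcond=None)[0]; print(m.sum(),'tilt deg',np.rad2deg(pl[:2]),q[:,2].mean(),cv2.minEnclosingCircle(q[:,:2].astype(np.float32)*1000))
E
python3 c.py scene2; python3 -c "
import cv2;a=cv2.imread('pics/scene2.png')[110:230,150:310];cv2.imwrite('pics/s2c.png',cv2.resize(a,None,fx=4,fy=4))"
```

```text
3.8833 [ 0.5369 -0.2832  0.2241] [ 0.8 -3.3  3.7]
186 tilt deg [ 0.76332659 -1.30435806] 0.08230852501167588 ((544.1298217773438, -294.5912170410156), 68.72848510742188)
```

View pics/s2c.png

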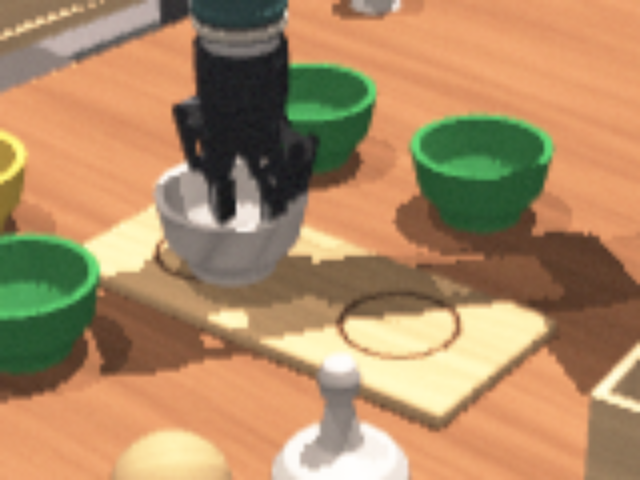

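The crop shows the bowl at about (230,220) sliding level, half off its old ring (160,255) and heading for the free ring (400,325). I carry on.

Request:
drive_tool --claw '[45,45,45,45,45,45,45,45]' --pt "-0.002 0.015 0" --pt "-0.004 0.035 0" --pt "-0.007 0.055 0" --pt "-0.009 0.075 0" --pt "-0.012 0.095 0" --pt "-0.014 0.115 0" --pt "-0.016 0.13 0" --pt "-0.017 0.14 0" --yaw '[0,0,0,0,0,0,0,0]'

```text
time: 4.55
tool_pos: [0.5279, -0.2126, 0.2235]
tcp_rot: [0.169, -3.136, -0.001]
wrist_force: [-0.1, -5.0, 1.9]
width: 0.526
grip_force: 2.5
```

Request:
drive_tool --claw '[45,45,45,45,45,45,45,45]' --pt "-0.002 0.015 0" --pt "-0.004 0.035 0" --pt "-0.007 0.055 0" --pt "-0.009 0.075 0" --pt "-0.012 0.095 0" --pt "-0.014 0.115 0" --pt "-0.016 0.13 0" --pt "-0.017 0.14 0" --yaw '[0,0,0,0,0,0,0,0]'

```text
time: 5.22
tool_pos: [0.5194, -0.1427, 0.2235]
tcp_rot: [0.169, -3.136, -0.0]
wrist_force: [0.0, -4.5, 1.5]
width: 0.529
grip_force: 2.5
```

```bash
python3 b.py top3; python3 c.py scene3
```

```text
5.2667 [ 0.5193 -0.1423  0.2235] [ 0.4 -3.   3.6] 0.5274102828428586
lsq circle [ 0.4964659  -0.16144933] 0.03293428088393255
49 ((472.850830078125, -165.93052673339844), 27.305700302124023)
tilt deg [-2.36975249 -5.00998669] 0.08799931410232839
5.3167 [ 0.5196 -0.1429  0.2237] [ 0.1 -3.8  3.6]
208 tilt deg [ 1.1541661 -1.8093823] 0.08242911989543632 ((528.6139526367188, -153.7664337158203), 65.62985229492188)
```

Request:
drive_tool --claw '[45,45,45,45,45,45,45,45]' --pt "-0.001 0.01 0" --pt "-0.003 0.022 0" --pt "-0.004 0.034 0" --pt "-0.005 0.044 0" --pt "-0.005 0.044 0" --pt "-0.004 0.03 0" --pt "-0.003 0.02 0" --pt "-0.003 0.02 0" --yaw '[0,0,0,0,0,0,0,0]'

```text
time: 5.98
tool_pos: [0.518, -0.1345, 0.2232]
tcp_rot: [0.167, -3.136, -0.001]
wrist_force: [0.1, -0.2, 0.3]
width: 0.522
grip_force: 0.0
```

Request:
drive_tool --claw '[45,45,45,45,45,45,45,45]' --pt "0 0 0.05" --pt "0 0 0.12" --pt "0 0 0.2" --pt "0 0 0.28" --pt "0 0 0.34" --pt "0 0 0.36" --pt "0 0 0.36" --pt "0 0 0.36" --yaw '[0,0,0,0,0,0,0,0]'

```text
time: 6.65
tool_pos: [0.518, -0.1339, 0.4031]
tcp_rot: [0.167, -3.137, -0.001]
wrist_force: [-0.8, 0.6, -0.8]
width: 0.525
grip_force: 0.0
```

```bash
cat > w.py <<'E'
from h import *
d=cam('wrist');d=cam('wrist'); P=pts(d); save(d,'wrist3'); C=d['color'].astype(int); s=bot.read_state(); print(s['time'],s['tool_pos'],s['q'].round(2))
k=(d['depth']>.1)&(np.ptp(C,axis=-1)<35)&(C.sum(-1)>300)&(np.hypot(P[...,0]-.5204,P[...,1]+.1299)<.09)
m=k&(P[...,2]>.078)&(P[...,2]<.092); q=P[m]
print(m.sum(),cv2.minEnclosingCircle(q[:,:2].astype(np.float32)*1000),q[:,2].mean())
A=np.c_[q[:,:2],np.ones(len(q))]
pl=np.linalg.lstsq(A,q[:,2],rcond=None)[0]; print('tilt',np.rad2deg(pl[:2]))
E
python3 w.py; python3 c.py scene4
```

```text
6.75 [ 0.51737044 -0.13367527  0.40086326] [-0.3   0.    1.91  0.    1.24 -1.98]
3054 ((522.4520874023438, -137.638427734375), 64.62393951416016) 0.0842037583168927
tilt [-0.46899068 -0.08405951]
6.8 [ 0.5174 -0.1337  0.4006] [-0.3 -0.1 -0.2]
295 tilt deg [0.26846274 0.04016364] 0.08150968905948264 ((525.9777221679688, -135.57618713378906), 68.50395965576172)
```

```bash
cat > r.py <<'E'
from h import *
for n in ['wrist','top']:
    d=cam(n) if n=='top' else dict(np.load('/tmp/wrist.npz')); P=pts(d); C=d['color'].astype(int)
    if n=='wrist': save(d,'wrist3')
    # colour-independent: dark w.r.t. local median
    g=cv2.cvtColor(d['color'],cv2.COLOR_RGB2GRAY); bl=cv2.medianBlur(g,15).astype(int)
    ok=d['depth']>.1
    m=ok&(bl-g>20)&(abs(P[...,2]-.015)<.006)&(abs(np.hypot(P[...,0]-.538,P[...,1]+.329)-.048)<.013)
    q=P[m]; A=np.c_[q[:,:2],np.ones(len(q))]
    if len(q)>10:
        x=np.linalg.lstsq(A,(q[:,:2]**2).sum(1),rcond=None)[0]; print(n,len(q),'ring',x[:2]/2,np.sqrt(x[2]+(x[:2]**2).sum()/4))
    b=ok&(abs(P[...,2]-.0155)<.006)&(C[...,0]-C[...,2]>30)&(abs(P[...,0]-.53)<.15)&(abs(P[...,1]+.23)<.25)
    print('board',cv2.minAreaRect(P[b][:,:2].astype(np.float32)*1000))
E
python3 r.py; python3 b.py top4
```

```text
wrist 1010 ring [ 0.53738546 -0.3285382 ] 0.048220280990699194
board ((527.6193237304688, -229.15121459960938), (169.1260528564453, 399.88134765625), 5.080519676208496)
top 218 ring [ 0.53835809 -0.32929539] 0.04821544387393241
board ((529.2658081054688, -229.80349731445312), (170.095458984375, 400.746337890625), 5.259710788726807)
6.9 [ 0.5176 -0.1337  0.4011] [-0.2 -0.3  0.5] 0.5204598743341914
lsq circle [ 0.52242475 -0.13721918] 0.0593681177907366
124 ((523.1159057617188, -137.53164672851562), 63.266700744628906)
tilt deg [-1.39508605  0.45685062] 0.08600545603673675
```

View pics/top4.png

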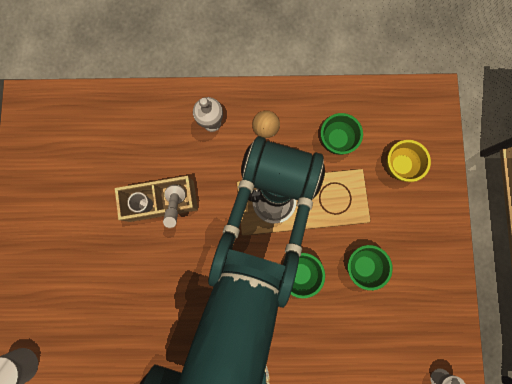

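The top view shows the bowl near (274,208) under the arm and the old ring clear at (335,198). The bowl is still about 8 mm short of the ring centre, so I give it a small extra push.

Request:
drive_tool --claw '[45,45,45,45,45,45,45,45]' --pt "0 0 -0.07" --pt "0 0 -0.14" --pt "0 0 -0.21" --pt "0 0 -0.26" --pt "0 0 -0.3" --pt "0 0 -0.33" --pt "0 0 -0.35" --pt "0 0 -0.362" --yaw '[0,0,0,0,0,0,0,0]'

```text
time: 7.57
tool_pos: [0.5172, -0.1335, 0.2202]
tcp_rot: [0.168, -3.133, -0.002]
wrist_force: [-0.8, -0.6, -0.8]
width: 0.525
grip_force: 0.0
```

Request:
drive_tool --claw '[45,45,45,45,45,45,45,45]' --pt "0 0.012 0" --pt "0 0.024 0" --pt "-0.003 0.032 0" --pt "-0.006 0.04 0" --pt "-0.006 0.04 0" --pt "-0.005 0.028 0" --pt "-0.003 0.018 0" --pt "-0.003 0.018 0" --yaw '[0,0,0,0,0,0,0,0]'

```text
time: 8.23
tool_pos: [0.5171, -0.1257, 0.2232]
tcp_rot: [-0.167, 3.136, -0.001]
wrist_force: [-0.5, -0.4, 0.0]
width: 0.524
grip_force: 0.0
```

Request:
drive_tool --claw '[85,85,85,85,85,85,85,85]' --pt "0 0 0.05" --pt "0 0 0.12" --pt "0 0 0.2" --pt "0 0 0.28" --pt "0 0 0.34" --pt "0 0 0.36" --pt "0 0 0.36" --pt "0 0 0.36" --yaw '[0,0,0,0,0,0,0,0]'

```text
time: 8.9
tool_pos: [0.5166, -0.125, 0.4025]
tcp_rot: [-0.167, 3.137, 0.0]
wrist_force: [-0.4, -0.6, -0.6]
width: 0.999
grip_force: 0.0
```

```bash
python3 w.py; python3 r.py
```

```text
9.0 [ 0.51592203 -0.12476614  0.40005943] [-0.28 -0.01  1.91  0.    1.24 -1.96]
3042 ((521.1234130859375, -127.56575012207031), 64.43501281738281) 0.08418691528281147
tilt [-0.49211874 -0.08986179]
wrist 1006 ring [ 0.53739361 -0.32857422] 0.04823486440788699
board ((527.7142333984375, -229.0113983154297), (169.32717895507812, 399.99212646484375), 5.077409267425537)
top 221 ring [ 0.53842716 -0.32913769] 0.04828191176921617
board ((529.6997680664062, -229.7681427001953), (170.16851806640625, 400.11761474609375), 5.109681606292725)
```

Request:
drive_tool --claw '[85,85,85,85,85,85,85,85]' --pt "-0.1 0.55 0" --pt "-0.1 0.55 0" --pt "-0.1 0.55 0" --pt "-0.1 0.55 0" --pt "-0.1 0.55 0" --pt "-0.1 0.55 0" --pt "-0.1 0.55 0" --pt "-0.1 0.55 0" --yaw '[0.017,0.017,0.017,0.017,0.017,0.017,0.017,0.017]'

```text
time: 9.72
tool_pos: [0.465, 0.1542, 0.4004]
tcp_rot: [0.259, -3.127, -0.003]
wrist_force: [0.6, -0.0, 0.0]
width: 0.996
grip_force: 0.0
```

```bash
python3 - <<'E'
from h import *
for i in range(4): d=cam('wrist')
save(d,'wrist5'); P=pts(d); C=d['color'].astype(int); s=bot.read_state(); print(s['time'],s['tool_pos'])
a=np.deg2rad(9.1); R=np.array([[np.cos(a),np.sin(a)],[-np.sin(a),np.cos(a)]])
L=P.copy(); L[...,:2]=(P[...,:2]-[.5368,.213])@R.T
w=(d['depth']>.1)&(abs(P[...,2]-.098)<.006)&(C[...,0]-C[...,2]>25)&(abs(L[...,0])<.06)&(abs(L[...,1])<.13)
print('crate',cv2.minAreaRect(P[w][:,:2].astype(np.float32)*1000))
m=(d['depth']>.1)&(np.ptp(C,axis=-1)<40)&(C.sum(-1)>200)&(L[...,1]>-.1)&(L[...,1]<-.005)&(L[...,0]<.04)&(P[...,2]>.06)
for x0 in np.arange(-.11,.03,.01):
    k=m&(abs(L[...,0]-x0)<.005)
    if k.sum()>5: q=L[k]; print(x0.round(3),k.sum(),'y',q[:,1].min().round(4),q[:,1].max().round(4),'zmax',np.percentile(q[:,2],97).round(4),'z at mid',np.median(q[abs(q[:,1]-(q[:,1].min()+q[:,1].max())/2)<.004,2]).round(4))
E
```

```text
9.9167 [0.4665399  0.14956963 0.40119918]
crate ((535.8241577148438, 213.78549194335938), (95.69351959228516, 216.69155883789062), 9.132003784179688)
-0.1 127 y -0.061 -0.0373 zmax 0.1522 z at mid 0.15
-0.09 1404 y -0.1 -0.005 zmax 0.2787 z at mid 0.1551
-0.08 588 y -0.0937 -0.0083 zmax 0.2422 z at mid 0.1629
-0.07 259 y -0.0659 -0.0081 zmax 0.2495 z at mid 0.1593
-0.06 138 y -0.0661 -0.0323 zmax 0.1582 z at mid 0.1531
-0.05 125 y -0.0739 -0.0214 zmax 0.1441 z at mid 0.1397
-0.04 10 y -0.0697 -0.0294 zmax 0.1326 z at mid 0.1314
-0.03 45 y -0.0994 -0.0381 zmax 0.1073 z at mid nan
-0.02 62 y -0.0995 -0.0374 zmax 0.0957 z at mid nan
-0.01 62 y -0.0995 -0.0369 zmax 0.0825 z at mid nan
-0.0 36 y -0.0994 -0.0405 zmax 0.0833 z at mid nan
  return _methods._mean(a, axis=axis, dtype=dtype,
  ret = ret.dtype.type(ret / rcount)
```

View pics/wrist5.png

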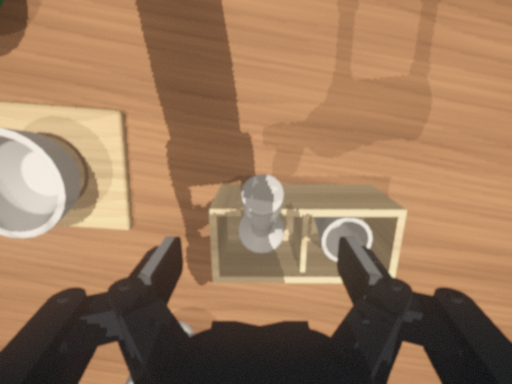

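The wrist view shows the cup top at (262,193), the foot at (262,232), the tumbler at (347,240), and the open fingers straddling the cup in column. I lower and grip the cup.

Request:
drive_tool --claw '[85,85,85,85,85,85,85,85]' --pt "0.016 0.008 -0.05" --pt "0.016 0.008 -0.1" --pt "0.016 0.008 -0.15" --pt "0.016 0.008 -0.19" --pt "0.016 0.008 -0.22" --pt "0.016 0.008 -0.237" --pt "0.016 0.008 -0.237" --pt "0.016 0.008 -0.237" --yaw '[0,0,0,0,0,0,0,0]'

```text
time: 10.58
tool_pos: [0.475, 0.1532, 0.284]
tcp_rot: [0.249, -3.131, 0.001]
wrist_force: [0.6, 0.4, 1.0]
width: 0.997
grip_force: 0.0
```

```bash
python3 - <<'E'
from h import *
d=cam('scene'); s=bot.read_state(); print(s['time'],s['tool_pos'],s['wrist_force'])
a=d['color'][130:280,260:460,::-1]; w=cam('wrist')['color'][:300,150:450,::-1]
cv2.imwrite('pics/g1.png',np.hstack([cv2.resize(a,(480,360),interpolation=2),cv2.resize(w,(320,360))]))
E
```

```text
10.6333 [0.47538352 0.1535209  0.28487254] [ 0.67336795 -0.59838077  0.78604696]
```

View pics/g1.png

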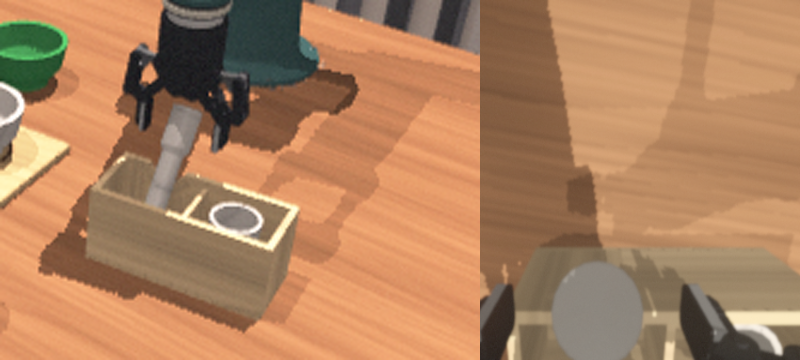

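The fingers straddle the cup at (180,125) in the left panel, roughly centred. I close on it lightly.

Request:
drive_tool --claw '[25,25,25,25,25,25,25,25]' --pt "0 0 0" --pt "0 0 0" --pt "0 0 0" --pt "0 0 0" --pt "0 0 0" --pt "0 0 0" --pt "0 0 0" --pt "0 0 0" --yaw '[0,0,0,0,0,0,0,0]' --newtons 25

```text
time: 11.35
tool_pos: [0.4749, 0.1541, 0.2846]
tcp_rot: [-0.252, 3.131, -0.0]
wrist_force: [-0.0, -0.9, 4.0]
width: 0.416
grip_force: 24.9
```

Request:
drive_tool --claw '[25,25,25,25,25,25,25,25]' --pt "0 0 0.01" --pt "0 0 0.02" --pt "0 0 0.03" --pt "0 0 0.04" --pt "0.01 0.002 0.05" --pt "0.02 0.003 0.05" --pt "0.03 0.005 0.055" --pt "0.04 0.006 0.06" --yaw '[0,0,0,0,0,0,0,0]'

```text
time: 12.02
tool_pos: [0.4949, 0.1572, 0.3139]
tcp_rot: [0.252, -3.13, 0.0]
wrist_force: [-2.2, 1.3, -3.8]
width: 0.411
grip_force: 25.3
```

```bash
cat > t.py <<'E'
from h import *
# stick tilt in scene view: central line of grey pixels near the tool, intersected by depth
d=cam('scene'); P=pts(d); C=d['color'].astype(int); s=bot.read_state(); print(s['time'],s['tool_pos'].round(4),s['wrist_force'].round(1),s['torque'].round(2),s['width'].round(3),s['grip_force'])
import sys; save(d,sys.argv[1]); t=s['tool_pos']
m=(d['depth']>.1)&(np.ptp(C,axis=-1)<40)&(C.sum(-1)>200)&(np.hypot(P[...,0]-t[0],P[...,1]-t[1])<.1)&(P[...,2]<t[2]-.13)&(P[...,2]>.02)
q=P[m]
for z in np.arange(.02,t[2]-.12,.012):
    k=q[abs(q[:,2]-z)<.004]
    if len(k)>4: print(z.round(3),len(k),np.median(k[:,:2],0).round(4),np.ptp(k[:,1]).round(3))
E
python3 t.py sc6
```

```text
Traceback (most recent call last):
  File "t.py", line 3, in <module>
    d=cam('scene'); P=pts(d); C=d['color'].astype(int); s=bot.read_state(); print(s['time'],s['tool_pos'].round(4),s['wrist_force'].round(1),s['torque'].round(2),s['width'].round(3),s['grip_force'])
                                                                                                                                                                  ^^^^^^^^^^^^^^^^
AttributeError: 'float' object has no attribute 'round'
```

```bash
sed -i "s/s\['width'\].round(3)/s['width']/" t.py; python3 t.py sc6
```

```text
12.1167 [0.4958 0.1573 0.3145] [-1.5 -0.7 -4.8] [-0.09  0.4  -0.02] 0.41610119526850764 25.469189977739006
0.056 11 [0.5058 0.2494] 0.014
0.068 27 [0.5067 0.2461] 0.09
0.08 61 [0.5304 0.1777] 0.103
0.092 43 [0.5394 0.1726] 0.116
0.104 27 [0.537  0.1662] 0.022
0.116 31 [0.5292 0.167 ] 0.024
0.128 30 [0.5249 0.1671] 0.025
0.14 29 [0.5204 0.1652] 0.032
0.152 48 [0.5144 0.1681] 0.051
0.164 49 [0.5119 0.1627] 0.048
0.176 44 [0.5081 0.1639] 0.047
```

Request:
drive_tool --claw '[25,25,25,25,25,25,25,25]' --pt "0.015 0.002 0.005" --pt "0.03 0.005 0.01" --pt "0.045 0.007 0.01" --pt "0.06 0.01 0.01" --pt "0.075 0.012 0.01" --pt "0.09 0.014 0.01" --pt "0.1 0.016 0.01" --pt "0.1 0.016 0.01" --yaw '[0,0,0,0,0,0,0,0]'

```text
time: 12.78
tool_pos: [0.5459, 0.1652, 0.319]
tcp_rot: [-0.251, 3.131, -0.0]
wrist_force: [-1.0, -2.1, -4.4]
width: 0.413
grip_force: 25.5
```

```bash
python3 t.py sc7; python3 -c "
import cv2;a=cv2.imread('pics/sc7.png')[100:280,260:460];cv2.imwrite('pics/s7c.png',cv2.resize(a,None,fx=3,fy=3))"
```

```text
12.8333 [0.5454 0.1652 0.3189] [-0.5 -0.2 -4.1] [-0.14  0.2  -0.01] 0.4119909302288279 25.5562833964359
0.056 10 [0.5083 0.2497] 0.126
0.068 23 [0.5077 0.2458] 0.033
0.08 35 [0.5189 0.2409] 0.097
0.092 31 [0.557  0.1762] 0.106
0.104 20 [0.5579 0.1715] 0.021
0.116 26 [0.5576 0.1733] 0.023
0.128 25 [0.5576 0.1758] 0.021
0.14 19 [0.5587 0.1718] 0.022
0.152 34 [0.5607 0.1755] 0.049
0.164 47 [0.5601 0.1728] 0.046
0.176 39 [0.5605 0.1718] 0.047
0.188 22 [0.5586 0.1741] 0.03
```

View pics/s7c.png

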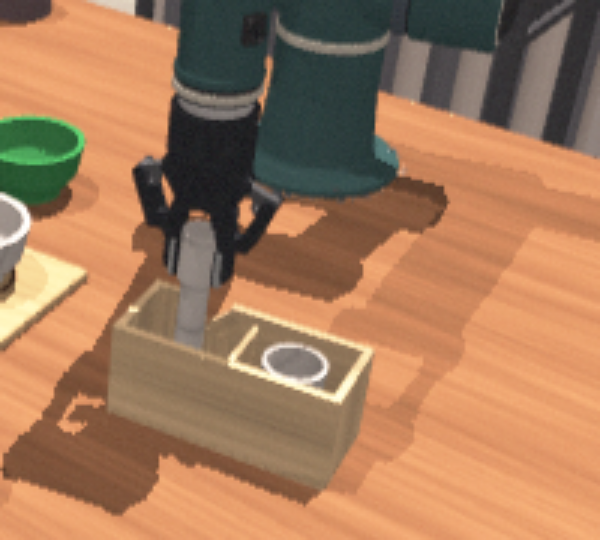

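The crop shows the candlestick held upright at (195,280) inside the -y compartment. Depth confirms that the stem is vertical. Next I lift it out.

Request:
drive_tool --claw '[25,25,25,25,25,25,25,25]' --pt "0 0 0.02" --pt "0 0 0.05" --pt "0 0 0.09" --pt "0 0 0.13" --pt "0 0 0.17" --pt "0 0 0.21" --pt "0 0 0.24" --pt "0 0 0.26" --yaw '[0,0,0,0,0,0,0,0]' --newtons 45

```text
time: 13.5
tool_pos: [0.5451, 0.1652, 0.4529]
tcp_rot: [-0.251, 3.126, 0.001]
wrist_force: [0.6, -1.1, -4.3]
width: 0.406
grip_force: 45.6
```

```bash
python3 t.py sc8
```

```text
13.55 [0.5453 0.1653 0.4544] [ 0.8 -0.3 -3.2] [ 0.04 -0.16 -0.02] 0.41203401540847845 45.5966925714165
0.056 8 [0.5075 0.2468] 0.01
0.068 23 [0.5106 0.2463] 0.034
0.08 30 [0.5092 0.2447] 0.016
0.092 14 [0.5432 0.2414] 0.148
0.164 9 [0.5738 0.191 ] 0.047
0.176 117 [0.5733 0.1817] 0.061
0.188 47 [0.5629 0.1735] 0.029
0.2 27 [0.5603 0.1734] 0.023
0.212 31 [0.5603 0.1727] 0.023
0.224 26 [0.5605 0.1723] 0.019
0.236 25 [0.5585 0.1738] 0.022
0.248 29 [0.5593 0.1708] 0.022
0.26 23 [0.5583 0.1746] 0.018
0.272 22 [0.5578 0.1724] 0.021
0.284 46 [0.5599 0.1756] 0.044
0.296 50 [0.5596 0.1757] 0.05
0.308 47 [0.5594 0.1747] 0.045
0.32 45 [0.5591 0.1747] 0.047
```

Request:
drive_tool --claw '[25,25,25,25,25,25,25,25]' --pt "-0.001 -0.02 0" --pt "-0.002 -0.05 0" --pt "-0.003 -0.09 0" --pt "-0.004 -0.14 0" --pt "-0.005 -0.19 0" --pt "-0.006 -0.24 0" --pt "-0.006 -0.29 0" --pt "-0.007 -0.34 0" --yaw '[0,0,0,0,0,0,0,0]'

```text
time: 14.22
tool_pos: [0.5404, -0.0066, 0.4473]
tcp_rot: [0.252, -3.129, 0.0]
wrist_force: [0.3, 0.8, -3.6]
width: 0.41
grip_force: 45.7
```

Request:
drive_tool --claw '[25,25,25,25,25,25,25,25]' --pt "-0.001 -0.05 0" --pt "-0.002 -0.1 0" --pt "-0.003 -0.15 0" --pt "-0.004 -0.2 0" --pt "-0.005 -0.25 0" --pt "-0.006 -0.3 0" --pt "-0.006 -0.35 0" --pt "-0.007 -0.4 0" --yaw '[0,0,0,0,0,0,0,0]'

```text
time: 14.88
tool_pos: [0.5367, -0.2065, 0.4472]
tcp_rot: [0.251, -3.129, -0.001]
wrist_force: [-0.8, 0.1, -4.1]
width: 0.411
grip_force: 45.7
```

Request:
drive_tool --claw '[25,25,25,25,25,25,25,25]' --pt "-0.001 -0.05 0" --pt "-0.002 -0.1 0" --pt "-0.003 -0.15 0" --pt "-0.004 -0.19 0" --pt "-0.005 -0.22 0" --pt "-0.006 -0.24 0" --pt "-0.007 -0.25 0" --pt "-0.007 -0.25 0" --yaw '[0,0,0,0,0,0,0,0]'

```text
time: 15.55
tool_pos: [0.5339, -0.3306, 0.4484]
tcp_rot: [0.25, -3.131, -0.001]
wrist_force: [-0.4, 0.7, -4.7]
width: 0.407
grip_force: 45.7
```

```bash
python3 t.py sc9; python3 t.py sc9; python3 -c "
from h import *
print(bot.read_state()['q'].round(2))"
```

```text
15.6 [ 0.5341 -0.3298  0.4487] [-0.2 -0.  -4.3] [0.03 0.03 0.01] 0.4104750574883735 45.77793167671189
0.164 22 [ 0.5526 -0.3039] 0.045
0.176 72 [ 0.553  -0.3151] 0.051
0.188 17 [ 0.5485 -0.3204] 0.018
0.2 17 [ 0.5463 -0.32  ] 0.023
0.212 18 [ 0.545  -0.3195] 0.02
0.224 19 [ 0.5458 -0.3195] 0.021
0.236 18 [ 0.5444 -0.3215] 0.018
0.248 19 [ 0.5435 -0.3193] 0.02
0.26 19 [ 0.5412 -0.3197] 0.016
0.272 15 [ 0.5445 -0.3213] 0.028
0.284 33 [ 0.5467 -0.3186] 0.052
0.296 30 [ 0.546  -0.3181] 0.052
0.308 26 [ 0.547  -0.3231] 0.047
15.65 [ 0.5342 -0.3293  0.4489] [-0.1 -0.2 -3.6] [-0.01 -0.01  0.02] 0.4129501743366648 45.78304700553417
0.164 19 [ 0.5621 -0.3048] 0.048
0.176 63 [ 0.5549 -0.313 ] 0.048
0.188 18 [ 0.548  -0.3173] 0.02
0.2 17 [ 0.547  -0.3202] 0.016
0.212 19 [ 0.5443 -0.3187] 0.02
0.224 21 [ 0.5452 -0.3193] 0.02
0.236 20 [ 0.5468 -0.3189] 0.017
0.248 22 [ 0.5453 -0.3186] 0.022
0.26 16 [ 0.5447 -0.319 ] 0.019
0.272 18 [ 0.5453 -0.3179] 0.023
0.284 28 [ 0.547 -0.319] 0.052
0.296 32 [ 0.5485 -0.3204] 0.049
0.308 31 [ 0.5457 -0.3184] 0.052
0.32 9 [ 0.547  -0.3189] 0.023
[-0.59  0.15  1.66  0.    1.33 -2.32]
```

Request:
drive_tool --claw '[25,25,25,25,25,25,25,25]' --pt "0 -0.003 -0.04" --pt "0 -0.003 -0.09" --pt "0 -0.003 -0.14" --pt "0 -0.003 -0.19" --pt "0 -0.003 -0.23" --pt "0 -0.003 -0.255" --pt "0 -0.003 -0.27" --pt "0 -0.003 -0.27" --yaw '[0,0,0,0,0,0,0,0]'

```text
time: 16.32
tool_pos: [0.5339, -0.3304, 0.3125]
tcp_rot: [0.253, -3.129, -0.003]
wrist_force: [-0.6, -0.1, -4.0]
width: 0.404
grip_force: 45.7
```

```bash
cat > f.py <<'E'
from h import *
import sys
for n in ['scene','wrist','top']:
    d=cam(n); P=pts(d); C=d['color'].astype(int); save(d,sys.argv[1]+n); s=bot.read_state()
    m=(d['depth']>.1)&(np.ptp(C,axis=-1)<45)&(C.sum(-1)>200)&(np.hypot(P[...,0]-.538,P[...,1]+.329)<.045)&(P[...,2]>.018)&(P[...,2]<.06)
    q=P[m]
    if len(q)<15: print(n,len(q)); continue
    print(n,m.sum(),'z pct',np.percentile(q[:,2],[2,30,50,70,98]).round(4),'xy',q.min(0).round(4),q.max(0).round(4),cv2.minEnclosingCircle(q[:,:2].astype(np.float32)*1000))
print(s['time'],s['tool_pos'],s['wrist_force'])
E
python3 f.py f1; python3 t.py sc10
```

```text
scene 174 z pct [0.0252 0.0344 0.0375 0.0421 0.0575] xy [ 0.5108 -0.352   0.0213] [ 0.575  -0.291   0.0591] ((543.2927856445312, -322.9696350097656), 32.49835205078125)
wrist 2170 z pct [0.0348 0.039  0.0412 0.0438 0.0541] xy [ 0.5077 -0.361   0.0324] [ 0.5665 -0.2988  0.0597] ((539.0610961914062, -329.9382629394531), 31.649248123168945)
top 24 z pct [0.0364 0.0385 0.0399 0.0422 0.0479] xy [ 0.5197 -0.3553  0.0357] [ 0.5721 -0.3008  0.0482] ((541.8238525390625, -331.1202697753906), 30.60308837890625)
16.4667 [ 0.5350063  -0.33161995  0.31602406] [-0.54367832 -0.47575372 -4.20970836]
16.5167 [ 0.535  -0.3317  0.3163] [-0.6 -0.7 -4.6] [-0.05  0.01 -0.02] 0.4104895761360675 45.75161881512031
0.032 33 [ 0.5605 -0.3076] 0.04
0.044 71 [ 0.5563 -0.317 ] 0.053
0.056 19 [ 0.5511 -0.3212] 0.017
0.068 14 [ 0.5486 -0.3192] 0.015
0.08 14 [ 0.5452 -0.3211] 0.013
0.092 13 [ 0.5467 -0.3213] 0.014
0.104 16 [ 0.5471 -0.3226] 0.017
0.116 17 [ 0.5447 -0.3203] 0.012
0.128 15 [ 0.5461 -0.322 ] 0.024
0.14 14 [ 0.5487 -0.3241] 0.025
0.152 29 [ 0.5471 -0.3202] 0.053
0.164 25 [ 0.5497 -0.3226] 0.05
0.176 22 [ 0.5474 -0.3196] 0.055
0.188 5 [ 0.5516 -0.3213] 0.022
```

Request:
drive_tool --claw '[25,25,25,25,25,25,25,25]' --pt "-0.003 0.002 0" --pt "-0.004 0.003 -0.004" --pt "-0.004 0.003 -0.008" --pt "-0.004 0.003 -0.012" --pt "-0.004 0.003 -0.015" --pt "-0.004 0.003 -0.017" --pt "-0.004 0.003 -0.018" --pt "-0.004 0.003 -0.018" --yaw '[0,0,0,0,0,0,0,0]'

```text
time: 17.18
tool_pos: [0.5321, -0.3299, 0.3049]
tcp_rot: [0.252, -3.131, -0.001]
wrist_force: [0.5, -1.0, -4.0]
width: 0.407
grip_force: 45.8
```

```bash
python3 f.py f2
```

```text
scene 179 z pct [0.0199 0.0282 0.0318 0.0359 0.0574] xy [ 0.5138 -0.3498  0.0193] [ 0.5735 -0.2926  0.0598] ((544.2533569335938, -320.3547058105469), 31.917320251464844)
wrist 2235 z pct [0.0258 0.0301 0.0324 0.0348 0.0534] xy [ 0.5056 -0.3603  0.0234] [ 0.5647 -0.2976  0.0598] ((537.0718383789062, -329.0633850097656), 31.687623977661133)
top 20 z pct [0.028  0.0297 0.0313 0.0328 0.038 ] xy [ 0.5144 -0.3544  0.0279] [ 0.5675 -0.2991  0.0382] ((538.6332397460938, -329.242919921875), 30.34553337097168)
17.3333 [ 0.53228438 -0.32991721  0.3052026 ] [-0.58562423 -0.12841899 -4.79229021]
```

Request:
drive_tool --claw '[25,25,25,25,25,25]' --pt "0 0 -0.002" --pt "0 0 -0.003" --pt "0 0 -0.004" --pt "0 0 -0.005" --pt "0 0 -0.006" --pt "0 0 -0.006" --yaw '[0,0,0,0,0,0]'

```text
time: 17.83
tool_pos: [0.5327, -0.33, 0.3036]
tcp_rot: [-0.251, 3.13, -0.001]
wrist_force: [-1.1, 1.9, 4.9]
width: 0.406
grip_force: 46.5
```

Request:
drive_tool --claw '[25,25,25]' --pt "0 0 -0.001" --pt "0 0 -0.002" --pt "0 0 -0.002" --yaw '[0,0,0]'

```text
time: 18.08
tool_pos: [0.533, -0.33, 0.3035]
tcp_rot: [-0.251, 3.129, -0.002]
wrist_force: [-0.4, 3.1, 8.9]
width: 0.408
grip_force: 46.9
```

Request:
drive_tool --claw '[25,25,25,25]' --pt "0 0 0.001" --pt "0 0 0.002" --pt "0 0 0.003" --pt "0 0 0.003" --yaw '[0,0,0,0]' --newtons 20

```text
time: 18.42
tool_pos: [0.5326, -0.33, 0.3036]
tcp_rot: [-0.251, 3.13, -0.001]
wrist_force: [0.1, 2.3, 6.6]
width: 0.411
grip_force: 46.6
```

Request:
drive_tool --claw '[38,42,46,50,56,62,66,66]' --pt "0 0 0" --pt "0 0 0" --pt "0 0 0" --pt "0 0 0" --pt "0 0 0" --pt "0 0 0" --pt "0 0 0" --pt "0 0 0" --yaw '[0,0,0,0,0,0,0,0]'

```text
time: 19.08
tool_pos: [0.5322, -0.3299, 0.3026]
tcp_rot: [0.252, -3.131, 0.0]
wrist_force: [-0.2, -0.5, -0.4]
width: 0.771
grip_force: 0.0
```

Request:
drive_tool --claw '[70,74,74,74,74,74,74,74]' --pt "0 0 0.01" --pt "0 0 0.03" --pt "0 0 0.06" --pt "0 0 0.1" --pt "0 0 0.15" --pt "0 0 0.2" --pt "0 0 0.25" --pt "0 0 0.28" --yaw '[0,0,0,0,0,0,0,0]'

```text
time: 19.75
tool_pos: [0.5326, -0.3301, 0.4476]
tcp_rot: [-0.251, 3.127, -0.006]
wrist_force: [0.3, 0.6, 0.2]
width: 0.869
grip_force: 0.0
```

```bash
python3 f.py f3; sed -i 's/wrist3/wrist9/' w.py; python3 t.py sc11 | head -1; python3 -c "
from h import *
d=dict(np.load('/tmp/scene.npz'));P=pts(d);C=d['color'].astype(int)
m=(d['depth']>.1)&(np.ptp(C,axis=-1)<45)&(C.sum(-1)>200)&(np.hypot(P[...,0]-.538,P[...,1]+.329)<.045)&(P[...,2]>.018)&(P[...,2]<.2)
q=P[m]; print(q[:,2].max())
for z in np.arange(.03,.19,.02):
    k=q[abs(q[:,2]-z)<.006]; len(k)>3 and print(z.round(2),np.median(k[:,:2],0).round(4))
"
```

```text
scene 178 z pct [0.0185 0.0259 0.0299 0.0343 0.0586] xy [ 0.5098 -0.3537  0.018 ] [ 0.5733 -0.2955  0.0599] ((542.107666015625, -322.2449951171875), 32.41594314575195)
wrist 891 z pct [0.0245 0.0281 0.03   0.0326 0.0515] xy [ 0.5063 -0.3607  0.0221] [ 0.562  -0.298   0.0586] ((537.1060791015625, -329.3407287597656), 31.48093605041504)
top 126 z pct [0.0216 0.0287 0.0314 0.0337 0.0484] xy [ 0.5091 -0.3292  0.0195] [ 0.5681 -0.2997  0.0582] ((538.5732421875, -320.379150390625), 29.522533416748047)
19.9 [ 0.53256394 -0.3300832   0.44558885] [ 0.69052045 -0.35797002 -0.67296334]
19.95 [ 0.5321 -0.3299  0.4434] [ 0.9  0.5 -0. ] [ 0.02  0.06 -0.03] 0.865973221391613 0.0
0.18220875431799244
0.03 [ 0.5513 -0.3144]
0.05 [ 0.5478 -0.3172]
0.07 [ 0.5452 -0.3183]
0.09 [ 0.5466 -0.3187]
0.11 [ 0.5485 -0.3204]
0.13 [ 0.5518 -0.3159]
0.15 [ 0.5506 -0.3143]
0.17 [ 0.5528 -0.3146]
```

View pics/f3scene.png

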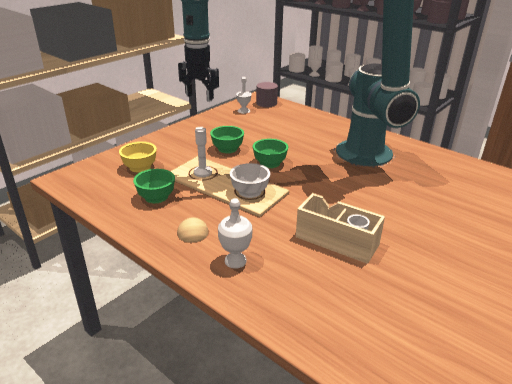

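The picture shows the candlestick upright at (202,155), centred in its ring. The bowl is at (250,180) on the other ring, the tumbler is still in the crate at (357,221), and the arm is clear. I hand the job in.

```bash
python3 -c "
from h import *
print(bot.finish_job())"
```

```text
the job is handed in; nothing more can be done
None
```

I handed the job in at about 20 s: the bowl stands about 2.5 mm from the middle of the free ring, and the candlestick stands upright within about 1 mm of the middle of the bowl's old ring, with the tumbler still in the crate; the system gave no verdict.

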